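# Lock the hold-down arm with its retaining pin

## Task

The hold-down arm of the jig lies over the wooden blank with its eye between the two cheeks of the fork. Take the longest of the three pins from the wooden stand and lower it, nose first, down through the upper cheek, the arm and the lower cheek, keeping hold of it until it is nearly home, so that its collar sits on the fork; then let go. Leave the two shorter pins in the stand.

Things in the scene. Friction and masses are not known exactly. Their poses are not given: they have to be found in the camera images.
- pin_long: Longest of three steel pins standing nose down in a wooden stand (30 mm tall; holes 22 mm deep, 75 mm apart, in a row running about left-right). Origin at the nose tip, z up to the head. Shank 14 mm thick, 64 mm long, first 11 mm tapered to a 6 mm tip; then a collar 34 mm wide, 4 mm thick; then a round dark head to hold, 24 mm wide, z = 68 to 106 mm. Stands tallest: top 114 mm above the bench.
- pin_medium: The middle pin, alike but its shank is 40 mm long: its top stands 90 mm above the bench. Too short for the job. Any pin may be in any of the stand's holes. Origin at the tip of the nose, z up along the pin.
- pin_short: The shortest pin, alike but its shank is 28 mm long: its top stands 78 mm above the bench. Too short for the job. Origin at the tip of the nose, z up along the pin.
- fork_hole (a point): Centre of the pin hole's mouth in the top of the fork, 75 mm above the bench; z up. Upright holes, 22 mm wide: cheek (top at 75, 8 mm thick), steel arm (58, 14 thick), cheek (33, 8 thick); base at 8 mm. Arm and blank run along +y to a pivot 190 mm off, below 75 mm. The arm has play: its hole is up to 3 mm off along x and the nose centres it. Jig fixed. Pin home: nose 64 mm below here.
There are look-alikes about, which are no part of the job. Leave any blue or green look-alike of the pin_long alone.

How it is judged:
On the way:
1. the longest pin, still held, is lowered at least 30 mm into the fork's hole (z of pin_long in the frame of fork_hole below -0.03 m and horizontal distance between pin_long and fork_hole below 0.012 m and contact force between the fingers and pin_long above 0.5 N), for 0.1 s.
At the end, for the whole second after the job is handed in: The longest pin stands at rest in the fork, through both cheeks and the arm: its nose at least 54 mm below the mouth of the hole (home is 64 mm), within 12 mm of the hole's axis and upright within 10 degrees (z of pin_long in the frame of fork_hole below -0.054 m and horizontal distance between pin_long and fork_hole below 0.012 m and angle between pin_long's own z axis and vertical below 0.17 rad and linear speed of pin_long below 0.02 m/s); the robot touches nothing.
It fails at once if a shorter pin is taken out of the stand or knocked out of it (moved more than 30 mm) (distance of any of pin_medium, pin_short from where it was at the start of the episode above 0.03 m).
It also fails if it takes over 40 s, if anything falls off the work surface, if the arm or the gripper's body presses on something with over 40 N, if the wrist force passes 120 N, or if a joint passes its speed limit or range.

## Robot

A 6-joint arm with a two-finger parallel gripper is mounted at the origin on a cart in front of the work surface, level with it; the furniture and walls round the work are solid. World frame = base frame: x ahead of the robot, y to its left, z up, the work surface at z = 0. Lengths are in m, angles in rad, forces in N, time in s.
With the tool pointing down it reaches from about 0.275 to 0.725 m from the base axis. Payload 5.6 kg.
Tool frame: the origin (TCP) lies on the centre line of the jaws, within the pads' length; the fingertips stand manip.tip_extent ahead of it and the grasp point (between the pads) lies 2 mm behind it (manip.tip_extent is the distance from the TCP to the fingertips, in m); z points along the fingers, y is the line along which they close (so a half turn about z gives the same grasp; the last joint's range is limited). The gripper opens to 85 mm and grips with 20 to 120 N. Pads are 22 mm wide; open, the fingers measure 114 mm over their backs; the gripper's body (76 mm by 85 mm) begins 54 mm behind the grasp point. The pads swing forward as they close: fully open they stand 13 mm farther back than shut.
Start: joints at [1.42, 0.255, 0.108, 0, -1.424, -0.285], TCP at [0.232, 0.499, 0.21] pointing down, gripper open.
Joint ranges: [-2.95, 2.95], [-1.21, 1.97], [-1.09, 1.5], [-2.87, 1.71], [-2.94, -0.07], [-3.05, 3.05]. Speed limits (rad/s): [2.57, 2.57, 3.14, 3.14, 3.14, 3.14].

## Interface

Orientations are given as [roll, pitch, yaw] about the fixed x, y, z axes, in that order (R = Rz(yaw) Ry(pitch) Rx(roll)).
In Python, from cell import manip gives the robot as it stands.
- The arm moves only by the tool arm_command, never from a script. Its arguments are lists of equal length, an entry for each row: "slide": the shift along the tool's x, y, z in m, a list of three; "yaw": the turn about the tool's z in degrees; "gripper": the gripper command: -1 is fully open, 1 is shut, values between are in proportion. In form: {"slide": [[tx, ty, tz], ...], "yaw": [yaw, ...], "gripper": [gripper, ...]}. A call has 1 to 12 rows; each row is the pose to reach, as a shift and turn from the pose commanded when the call began, along the tool's axes at that moment; what a row does not reach only later rows make up. A row lasts 1/8 s, in which the tool goes at most 62.5 mm and 10.7 degrees, less where a joint would pass 70% of its speed; a pose out of reach is approached as far as the arm can. A call with a gripper value outside its range is refused whole. The fingers move at their own pace and stop on an object; the grip force is fixed at half the most. Time passes only in rows, so rows that repeat a pose let the fingers close. It gives the time, the measured TCP pose, the force, the opening and the grip force at its end, in the units of the state.
- manip.sense(): the state, without advancing time (a new reading comes with each control period).
- manip.grab_frame(name): name is "scene" or "top"; returns the picture (480x640x3 uint8, red, green, blue); there is no depth.
- manip.get_calibration(name): a dict with "K" (3x3 intrinsics, pixels), "D" ([k1, k2, p1, p2, k3] as OpenCV has them; the pictures are not rectified), "view" (4x4, takes a point from world to camera coordinates). Camera axes: x right, y up, looking along -z (the intrinsics and any distortion apply to the point x, -y, -z); pixel columns grow to the right and rows downward; lengths in m; the calibration is good to about 2 mm. A picture is of the moment at which its call begins. get_calibration takes no time and is no camera call.
- manip.hand_in(): hands the job in; it is judged then, once.
The state is a dict: "time_s": time; "q": joint angles; "qd": joint speeds; "tau": joint torques, N m; "tcp_pos": TCP position; "tool_rot": TCP orientation; "contact_force": force on the tool from outside, world axes, zero at the start; "moment": the same for the moment, N m; "opening": opening from 0.0 (shut) to 1.0 (fully open); "grip_force": force on a finger pad.
Only numpy, scipy, OpenCV 4.12 (cv2) and the standard library are available. Lean on these libraries where they do the work, as an engineer would, in place of code of your own. Each camera call takes 0.05 s, during which the arm holds its last target. There are 200 camera calls.

## Working session

There is one attempt and no reset: what is moved stays moved. The work goes in short steps, Python scripts to look and compute and a tool call to move; the robot and the scene stay as the last step left them, time stands still between calls to the robot, and variables do not carry over. Pictures are saved under pics/ and viewed, at most 10 in all, crops included, and the job is handed in when it is done.

Besides the shell and the picture viewer there is one more tool, called after "Request:" by a JSON object that holds its "api" and its "payload", one argument or row to a line. arm_command: Moves the arm, as the interface text tells. Its arguments: {"type":"object","properties":{"slide":{"type":"array"},"yaw":{"type":"array"},"gripper":{"type":"array"}},"required":["slide","yaw","gripper"]}

```bash
mkdir -p pics; cat > h.py <<'E'
import numpy as np,cv2
from cell import manip
def ray(name,px):
    c=manip.get_calibration(name);V=np.array(c["view"])
    u=cv2.undistortPoints(np.array([[px]],float),np.array(c["K"]),np.array(c["D"]))[0,0]
    d=V[:3,:3].T@np.array([u[0],-u[1],-1]);return -V[:3,:3].T@V[:3,3],d/np.linalg.norm(d)
def atz(name,px,z):
    o,d=ray(name,px);return o+d*(z-o[2])/d[2]
def tri(a,pa,b,pb):
    o1,d1=ray(a,pa);o2,d2=ray(b,pb)
    s=np.linalg.lstsq(np.c_[d1,-d2],o2-o1,rcond=None)[0]
    p,q=o1+s[0]*d1,o2+s[1]*d2;return (p+q)/2,np.linalg.norm(p-q)
def proj(name,P):
    c=manip.get_calibration(name);V=np.array(c["view"]);p=V[:3,:3]@np.array(P,float)+V[:3,3]
    return cv2.projectPoints(np.array([[p[0],-p[1],-p[2]]]),np.zeros(3),np.zeros(3),np.array(c["K"]),np.array(c["D"]))[0].ravel()
def save(name,f):
    im=manip.grab_frame(name);cv2.imwrite(f"pics/{f}.png",im[:,:,::-1]);return im
E
python3 - <<'E'
from h import *
save("scene","s1");save("top","t1")
for n in("scene","top"):
    c=manip.get_calibration(n);print(n,ray(n,(320,240)),c["K"][0][0])
print(manip.sense(),manip.tip_extent)
E
```

```text
scene (array([0.35017459, 0.39265308, 0.77802214]), array([ 0.24813779, -0.49215003, -0.83439558])) 490.6735503541654
top (array([ 0.50896968, -0.00463569,  0.93181168]), array([ 0.0619739 ,  0.01059072, -0.99802158])) 467.4698049511905
{'time_s': 0.1, 'q': array([ 1.41962848e+00,  2.55687258e-01,  1.07151390e-01, -3.72454279e-04,
       -1.42389380e+00, -2.84569683e-01]), 'qd': array([ 0.00122928,  0.00031947,  0.00491511, -0.0008024 ,  0.0004347 ,
        0.00032298]), 'tau': array([-1.74545276e-03, -3.87602949e+01,  2.38473111e+01,  5.37794083e+00,
       -3.81763253e-03,  9.25601569e-06]), 'tcp_pos': array([0.23192849, 0.49819701, 0.20910105]), 'tool_rot': array([ 3.13992158e+00, -1.05013946e-04, -4.35792256e-01]), 'contact_force': array([-0.1971107 , -0.68942352, -0.42798947]), 'moment': array([ 0.05321142, -0.00885279, -0.01905284]), 'grip_force': 0.0, 'opening': 0.9977405016720949} 0.017
```

View pics/s1.png

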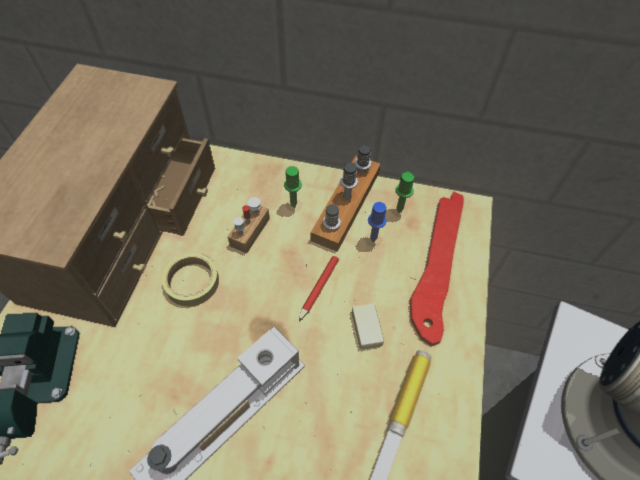

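View pics/t1.png

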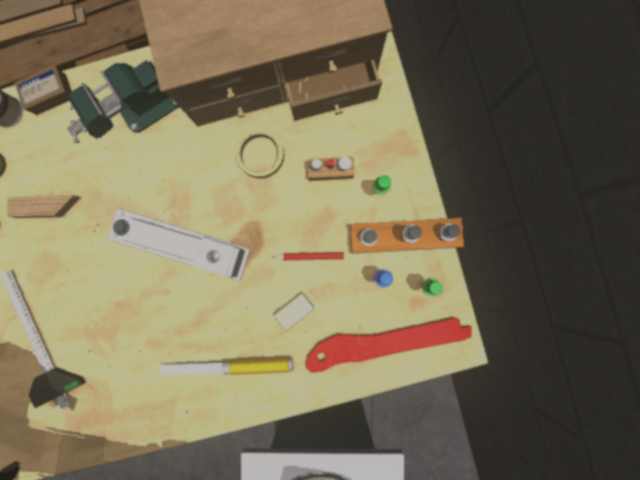

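The scene view shows dark pins in the stand at (332,215), (349,178) and (364,157). The look-alikes are green at (292,178) and (405,186), and blue at (377,215). The fork hole is at (265,357) in scene and (213,256) in top. The middle pin looks tallest, so I'll check it in a close crop.

```bash
python3 - <<'E'
import cv2,numpy as np
s=cv2.imread("pics/s1.png");t=cv2.imread("pics/t1.png")
r=lambda im,x,y,w,h,k:cv2.resize(im[y:y+h,x:x+w],None,fx=k,fy=k,interpolation=cv2.INTER_CUBIC)
a=r(s,310,140,80,110,5);b=r(t,345,205,80*125//80,50,3.2*1)
b=cv2.resize(t[210:260,350:470],(400,167),interpolation=cv2.INTER_CUBIC)
c=cv2.resize(s[325:385,235:305],(400,343),interpolation=cv2.INTER_CUBIC)
o=np.zeros((550,800,3),np.uint8);o[:,:400]=a;o[:167,400:]=b;o[190:533,400:]=c
cv2.imwrite("pics/c1.png",o)
E
```

```text
(no output)
```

View pics/c1.png

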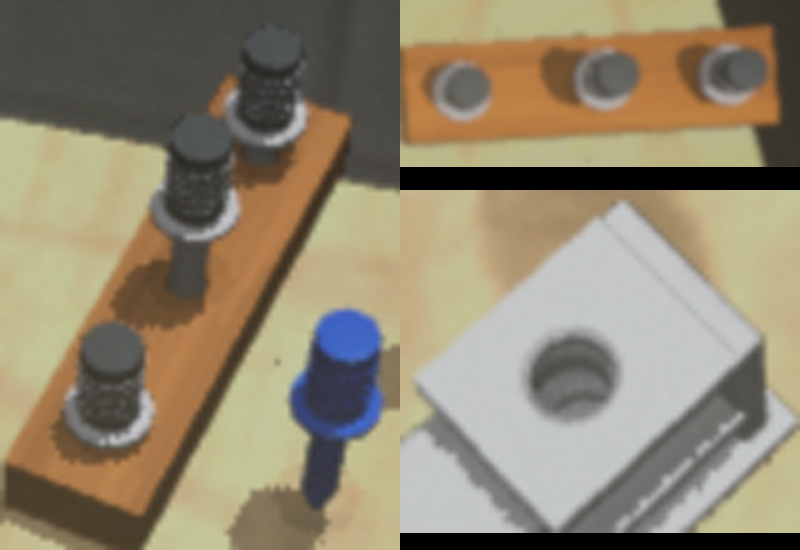

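The crop shows that the middle dark pin in the stand has the longest bare shank and is the tallest. I'll triangulate the head tops and the fork hole.

```bash
python3 - <<'E'
from h import *
for n,a,b in (("left",(332.4,209.6),(370.1,236.1)),("mid",(350.4,167.6),(414.8,232.2)),("far",(364.6,149.4),(453.5,231)),("hole",(265.3,357.6),(213,256)),("pivot",(160,457),(121,228))):
    print(n,*[np.round(v,4) for v in tri("scene",a,"top",b)])
print(atz("top",(414.8,232.2),.114),atz("scene",(350.4,167.6),.114))
print(atz("top",(213,256),.075),atz("scene",(265.3,357.6),.075))
# stand ends
print(atz("top",(351,238),.03),atz("top",(463,233),.03))
E
```

```text
left [ 0.569  -0.087   0.0798] 0.0001
mid [ 0.573  -0.1619  0.1151] 0.0003
far [ 0.5772 -0.2361  0.0917] 0.0002
hole [0.5321 0.2013 0.0767] 0.0013
pivot [0.5856 0.3812 0.0664] 0.0003
[ 0.57326335 -0.16201328  0.114     ] [ 0.57323634 -0.16282712  0.114     ]
[0.53275301 0.2019766  0.075     ] [0.53196254 0.20058913 0.075     ]
[ 0.56877892 -0.05493643  0.03      ] [ 0.57821617 -0.27146682  0.03      ]
```

Request:
{"api": "arm_command", "payload": {
  "slide": [
    [0.588,0.454,0],
    [0.588,0.454,0],
    [0.588,0.454,0],
    [0.588,0.454,0],
    [0.588,0.454,0],
    [0.588,0.454,0],
    [0.588,0.454,0],
    [0.588,0.454,0],
    [0.588,0.454,0],
    [0.588,0.454,0],
    [0.588,0.454,0],
    [0.588,0.454,0]
  ],
  "yaw": [65,65,65,65,65,65,65,65,65,65,65,65],
  "gripper": [-1,-1,-1,-1,-1,-1,-1,-1,-1,-1,-1,-1]
}}

```text
time_s: 1.6
tcp_pos: [0.5739, -0.1633, 0.2092]
tool_rot: [3.141, 0.0, -1.571]
contact_force: [0.4, 1.2, 0.1]
opening: 0.996
grip_force: 0.0
```

Request:
{"api": "arm_command", "payload": {
  "slide": [
    [-0.001,0.001,0.05],
    [-0.001,0.001,0.06],
    [-0.001,0.001,0.06],
    [-0.001,0.001,0.06]
  ],
  "yaw": [0,0,0,0],
  "gripper": [-1,-1,-1,-1]
}}

```text
time_s: 2.1
tcp_pos: [0.5736, -0.1599, 0.1522]
tool_rot: [-3.138, -0.001, -1.569]
contact_force: [-0.2, 0.4, 0.6]
opening: 0.999
grip_force: 0.0
```

```bash
python3 - <<'E'
from h import *
s=save("scene","s2")
t=save("top","t2")
print(manip.sense()["tcp_pos"])
k=lambda im,x,y:cv2.resize(im[y:y+140,x:x+100],(400,560),interpolation=cv2.INTER_CUBIC)
cv2.imwrite("pics/c2.png",np.hstack([k(s,300,120),k(t,365,160)])[:,:,::-1])
E
```

```text
[ 0.57345871 -0.15981277  0.15185638]
```

View pics/c2.png

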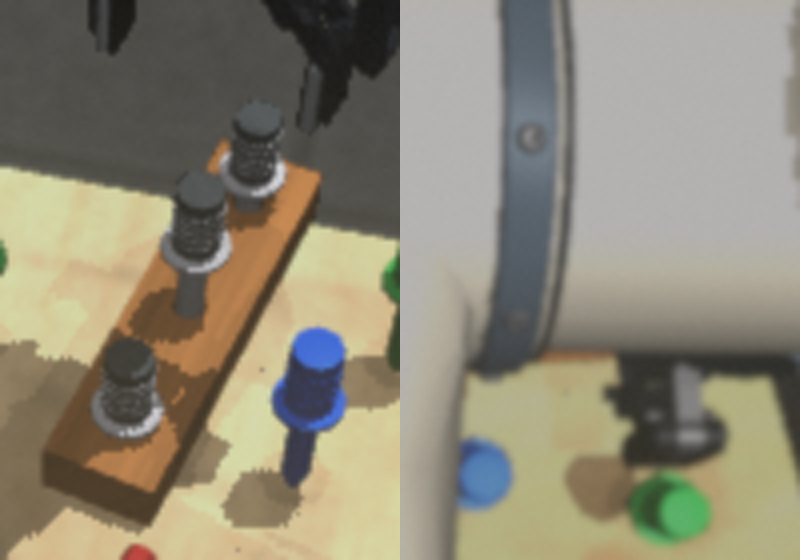

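The open fingers straddle the middle pin, with tips at scene (325,131) and (378,152). A green look-alike stands near one finger at top (432,287), so I'll check that clearance and the centring.

```bash
python3 - <<'E'
from h import *
print("green",tri("scene",(407,177),"top",(434,286)),"blue",tri("scene",(379,207),"top",(385,278)))
s=manip.sense();print(s["tcp_pos"],s["tool_rot"])
for z in(.135,.148):
  print(z,atz("scene",(325,131),z),atz("scene",(378,152),z))
E
```

```text
green (array([ 0.47779409, -0.19605459,  0.10813191]), np.float64(0.0029626557104234378)) blue (array([ 0.49281461, -0.10984957,  0.10930441]), np.float64(0.0009997919027342859))
[ 0.57345871 -0.15981277  0.15185638] [-3.13833647e+00 -4.64951438e-04 -1.56923826e+00]
0.135 [ 0.64652321 -0.20277986  0.135     ] [ 0.53932999 -0.20219815  0.135     ]
0.148 [ 0.64053192 -0.19074197  0.148     ] [ 0.53550583 -0.19017202  0.148     ]
```

```bash
python3 - <<'E'
from h import *
s=save("scene","s3");t=manip.sense()["tcp_pos"];print(t,manip.sense()["time_s"])
im=cv2.resize(s[100:200,290:410],None,fx=5,fy=5,interpolation=cv2.INTER_CUBIC)
for z,c in((-.017,(255,0,0)),(0,(255,255,0)),(.013,(0,255,255)),(.03,(255,0,255))):
  for dx in(-.0425,0,.0425):
    p=(proj("scene",t+[dx,0,z])-[290,100]+.5)*5;cv2.circle(im,tuple(int(v) for v in p),3,c,-1)
cv2.imwrite("pics/c3.png",im[:,:,::-1])
E
```

```text
[ 0.57327519 -0.1598504   0.15153894] 2.25
```

View pics/c3.png

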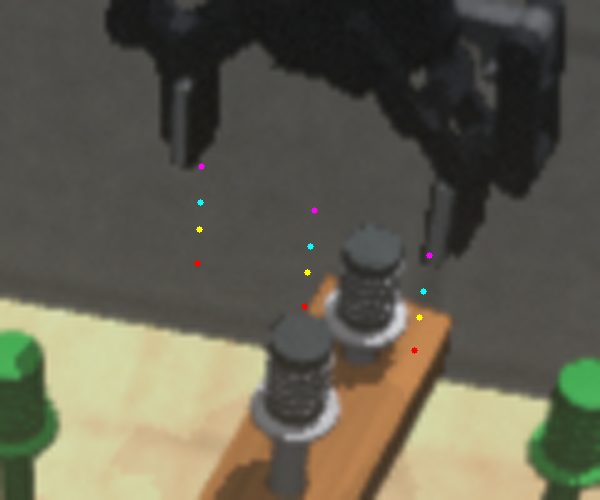

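The fingertips appear higher than the nominal geometry says. I'll descend with the gripper open, which is safe either way, and look again before closing.

Request:
{"api": "arm_command", "payload": {
  "slide": [
    [0.002,0,0.02],
    [0.002,0,0.035],
    [0.002,0,0.05],
    [0.002,0,0.05],
    [0.002,0,0.05]
  ],
  "yaw": [0,0,0,0,0],
  "gripper": [-1,-1,-1,-1,-1]
}}

```text
time_s: 2.88
tcp_pos: [0.5729, -0.1623, 0.1004]
tool_rot: [-3.141, -0.0, -1.57]
contact_force: [-0.4, 0.4, 0.0]
opening: 1.002
grip_force: 0.0
```

```bash
python3 - <<'E'
from h import *
s=save("scene","s4");t=manip.sense()["tcp_pos"];print(t)
im=cv2.resize(s[110:220,300:420],None,fx=5,fy=5,interpolation=cv2.INTER_CUBIC)
for z,c in((-.017,(255,0,0)),(0,(255,255,0)),(.013,(0,255,255))):
  for dx in(-.0425,0,.0425):
    p=(proj("scene",t+[dx,0,z])-[300,110]+.5)*5;cv2.circle(im,tuple(int(v) for v in p),3,c,-1)
cv2.imwrite("pics/c4.png",im[:,:,::-1])
E
```

```text
[ 0.57310341 -0.16230586  0.10063013]
```

View pics/c4.png

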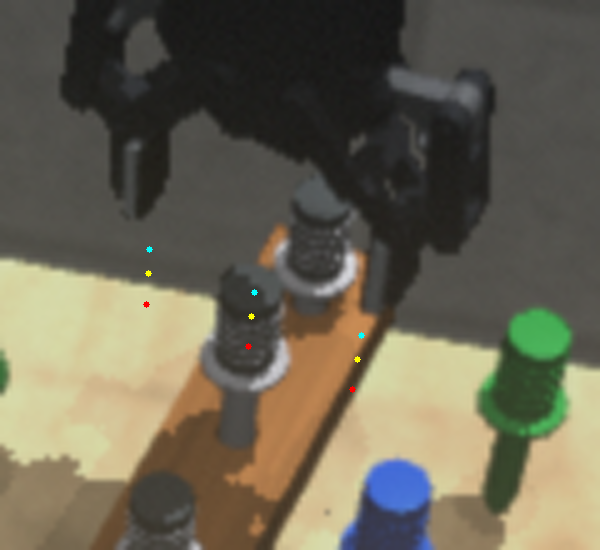

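The fingers sit well off from where the reported TCP projects. I'll check with the top camera and triangulate.

```bash
python3 - <<'E'
from h import *
t=save("top","t4")
x0,y0=370,190
im=cv2.resize(t[y0:y0+110,x0:x0+120],None,fx=5,fy=5,interpolation=cv2.INTER_CUBIC)
for P,c in(((.535,-.162,.128),(255,0,0)),((.5435,-.19,.096),(255,0,255)),((.573,-.162,.1),(255,255,0))):
    p=(proj("top",P)-[x0,y0]+.5)*5;cv2.circle(im,tuple(int(v) for v in p),4,c,-1)
cv2.imwrite("pics/c5.png",im[:,:,::-1])
E
```

```text
(no output)
```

View pics/c5.png

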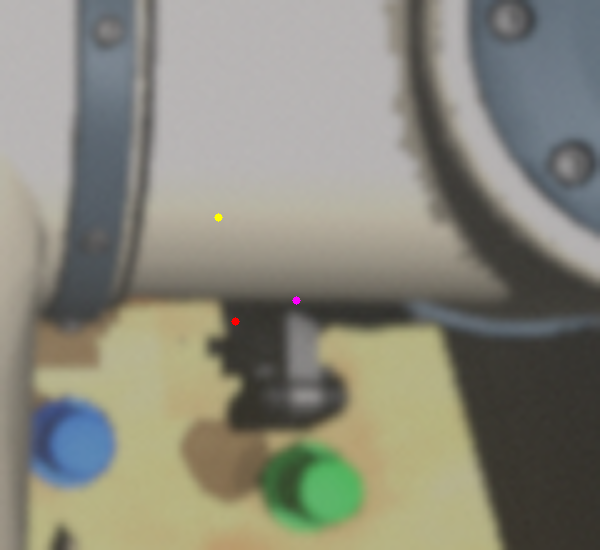

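```bash
python3 - <<'E'
from h import *
print(tri("scene",(394,128.6),"top",(431.4,269)))
print(tri("scene",(379,125),"top",(430.6,255)))
s=manip.sense();print(s["tcp_pos"],s["tool_rot"],s["q"])
E
```

```text
(array([ 0.50806731, -0.16192163,  0.23961014]), np.float64(0.0018285505026755398))
(array([ 0.53060721, -0.16081737,  0.23751238]), np.float64(0.002093047778119337))
[ 0.57307659 -0.16226624  0.10068919] [-3.14017475e+00 -2.96822796e-04 -1.57010766e+00] [-1.35157656e-02  3.95898895e-01  2.71229484e-02  2.96756217e-04
 -1.20059842e+00  1.40974756e-02]
```

The knuckle triangulates to y=-0.162, so the gripper is centred and simply about 30 mm higher than nominal. Going down to TCP z 0.07 with the gripper open is safe under either reading.

Request:
{"api": "arm_command", "payload": {
  "slide": [
    [0,0,0.01],
    [0,0,0.02],
    [0,0,0.03],
    [0,0,0.03],
    [0,0,0.03]
  ],
  "yaw": [0,0,0,0,0],
  "gripper": [-1,-1,-1,-1,-1]
}}

```text
time_s: 3.6
tcp_pos: [0.5727, -0.1623, 0.07]
tool_rot: [-3.141, -0.0, -1.57]
contact_force: [0.0, -0.3, 0.5]
opening: 1.0
grip_force: 0.0
```

```bash
python3 - <<'E'
from h import *
s=save("scene","s6");t=manip.sense()["tcp_pos"];print(t)
im=cv2.resize(s[110:220,300:420],None,fx=5,fy=5,interpolation=cv2.INTER_CUBIC)
for z,c in((.114,(255,0,0)),(.095,(255,255,0)),(.076,(0,255,255))):
  for dx in(-.0425,.0425):
    p=(proj("scene",[t[0]+dx,t[1],z])-[300,110]+.5)*5;cv2.circle(im,tuple(int(v) for v in p),3,c,-1)
cv2.imwrite("pics/c6.png",im[:,:,::-1])
E
```

```text
[ 0.57286184 -0.16228043  0.07022496]
```

View pics/c6.png

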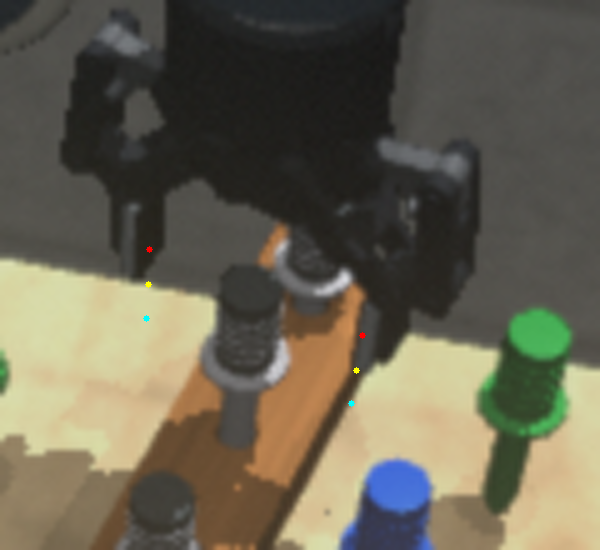

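The picture shows the fingertips at z≈0.098 beside the head, with the gripper body clear of the pin. I'll go 4 mm lower and close.

Request:
{"api": "arm_command", "payload": {
  "slide": [
    [0,0,0.004],
    [0,0,0.004],
    [0,0,0.004],
    [0,0,0.004],
    [0,0,0.004],
    [0,0,0.004],
    [0,0,0.004],
    [0,0,0.004],
    [0,0,0.004],
    [0,0,0.004]
  ],
  "yaw": [0,0,0,0,0,0,0,0,0,0],
  "gripper": [-1,1,1,1,1,1,1,1,1,1]
}}

```text
time_s: 4.9
tcp_pos: [0.5731, -0.1622, 0.0663]
tool_rot: [-3.14, -0.0, -1.57]
contact_force: [1.8, 0.3, 2.0]
opening: 0.262
grip_force: 58.9
```

Request:
{"api": "arm_command", "payload": {
  "slide": [
    [0,0,-0.015],
    [0,0,-0.03],
    [0,0,-0.06],
    [0,0,-0.1],
    [0,0,-0.14],
    [0,0,-0.14],
    [0,0,-0.14]
  ],
  "yaw": [0,0,0,0,0,0,0],
  "gripper": [1,1,1,1,1,1,1]
}}

```text
time_s: 5.78
tcp_pos: [0.5715, -0.1619, 0.2052]
tool_rot: [3.139, 0.001, -1.57]
contact_force: [-0.2, 0.2, -1.4]
opening: 0.259
grip_force: 59.2
```

Request:
{"api": "arm_command", "payload": {
  "slide": [
    [-0.05,0.005,0],
    [-0.1,0.011,0],
    [-0.15,0.017,0],
    [-0.2,0.023,0],
    [-0.25,0.028,0],
    [-0.3,0.034,0],
    [-0.34,0.038,0],
    [-0.363,0.041,0.02],
    [-0.363,0.041,0.05],
    [-0.363,0.041,0.05],
    [-0.363,0.041,0.05],
    [-0.363,0.041,0.05]
  ],
  "yaw": [0,0,0,0,0,0,0,0,0,0,0,0],
  "gripper": [1,1,1,1,1,1,1,1,1,1,1,1]
}}

```text
time_s: 7.28
tcp_pos: [0.532, 0.2007, 0.1572]
tool_rot: [-3.14, 0.001, -1.571]
contact_force: [0.9, -0.2, -0.7]
opening: 0.261
grip_force: 59.1
```

```bash
python3 - <<'E'
from h import *
s=save("scene","s7");t=manip.sense();print(t["tcp_pos"],t["tool_rot"],t["contact_force"])
im=cv2.resize(s[270:390,200:340],None,fx=5,fy=5,interpolation=cv2.INTER_CUBIC)
p=t["tcp_pos"]
for z,c in((p[2]-.058,(255,0,0)),(p[2]+.006,(255,255,0)),(.075,(0,255,255))):
    q=(proj("scene",[p[0],p[1],z])-[200,270]+.5)*5;cv2.circle(im,tuple(int(v) for v in q),3,c,-1)
q=(proj("scene",[.5323,.2013,.075])-[200,270]+.5)*5;cv2.circle(im,tuple(int(v) for v in q),3,(255,0,255),-1)
cv2.imwrite("pics/c7.png",im[:,:,::-1])
E
```

```text
[0.53196775 0.20071156 0.15707158] [-3.13988029e+00  9.19580454e-04 -1.57077126e+00] [-0.50509709  0.49287611 -1.13547911]
```

View pics/c7.png

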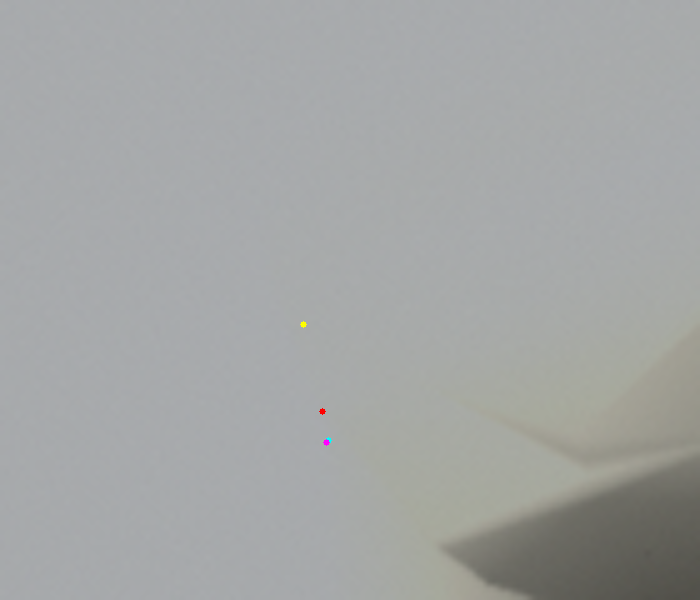

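The arm hides the hole from the scene camera in this pose. The hole allows ±4 mm and the grasp offset is about zero, so I'll lower in stages and watch the force.

Request:
{"api": "arm_command", "payload": {
  "slide": [
    [-0.001,0,0.01],
    [-0.001,0,0.02],
    [-0.001,0,0.027],
    [-0.001,0,0.034],
    [-0.001,0,0.038],
    [-0.001,0,0.038]
  ],
  "yaw": [0,0,0,0,0,0],
  "gripper": [1,1,1,1,1,1]
}}

```text
time_s: 8.07
tcp_pos: [0.5312, 0.2017, 0.1176]
tool_rot: [3.141, -0.0, -1.57]
contact_force: [-0.6, -0.8, -1.8]
opening: 0.259
grip_force: 59.1
```

Request:
{"api": "arm_command", "payload": {
  "slide": [
    [0,0,0.006],
    [0,0,0.012],
    [0,0,0.018],
    [0,0,0.024],
    [0,0,0.024]
  ],
  "yaw": [0,0,0,0,0],
  "gripper": [1,1,1,1,1]
}}

```text
time_s: 8.7
tcp_pos: [0.531, 0.2016, 0.0932]
tool_rot: [3.141, -0.001, -1.57]
contact_force: [-0.5, -0.4, -1.2]
opening: 0.261
grip_force: 59.1
```

Request:
{"api": "arm_command", "payload": {
  "slide": [
    [0,0,0.006],
    [0,0,0.011],
    [0,0,0.016],
    [0,0,0.02],
    [0,0,0.021],
    [0,0,0.021]
  ],
  "yaw": [0,0,0,0,0,0],
  "gripper": [1,1,1,1,1,1]
}}

```text
time_s: 9.45
tcp_pos: [0.5314, 0.2018, 0.0729]
tool_rot: [-3.142, -0.0, -1.57]
contact_force: [-0.3, 0.2, -1.6]
opening: 0.258
grip_force: 59.1
```

Request:
{"api": "arm_command", "payload": {
  "slide": [
    [0,0,0.002],
    [0,0,0.002],
    [0,0,0.002],
    [0,0,0.002],
    [0,0,0.002],
    [0,0,0.002],
    [0,0,0.002],
    [0,0,0.002]
  ],
  "yaw": [0,0,0,0,0,0,0,0],
  "gripper": [1,1,-1,-1,-1,-1,-1,-1]
}}

```text
time_s: 10.45
tcp_pos: [0.5313, 0.2018, 0.0709]
tool_rot: [3.142, -0.0, -1.57]
contact_force: [-0.1, 0.2, 0.0]
opening: 1.002
grip_force: 0.0
```

Request:
{"api": "arm_command", "payload": {
  "slide": [
    [0,0,-0.02],
    [0,0,-0.05],
    [0,0,-0.1],
    [0,0,-0.14],
    [0.06,0,-0.14],
    [0.12,0,-0.14],
    [0.18,0,-0.14],
    [0.24,0,-0.14],
    [0.24,0,-0.14],
    [0.24,0,-0.14]
  ],
  "yaw": [0,0,0,0,0,0,0,0,0,0],
  "gripper": [-1,-1,-1,-1,-1,-1,-1,-1,-1,-1]
}}

```text
time_s: 11.7
tcp_pos: [0.5314, -0.0382, 0.2108]
tool_rot: [3.142, 0.0, -1.571]
contact_force: [0.8, -0.5, 0.5]
opening: 1.003
grip_force: 0.0
```

```bash
python3 - <<'E'
from h import *
s=save("scene","s8");t=save("top","t8")
a=cv2.resize(s[300:420,215:315],(400,480),interpolation=cv2.INTER_CUBIC);b=cv2.resize(t[200:320,165:265],(400,480),interpolation=cv2.INTER_CUBIC)
cv2.imwrite("pics/c8.png",np.hstack([a,b])[:,:,::-1])
m=manip.sense();print(m["tcp_pos"],m["contact_force"],m["time_s"])
print(proj("scene",[.532,.2013,.117]),proj("top",[.532,.2013,.117]))
E
```

```text
[ 0.5315552  -0.03723503  0.21082365] [-0.79003186  0.57976706 -1.33832809] 11.8
[262.71709063 347.51092644] [207.67849378 255.76054001]
```

View pics/c8.png

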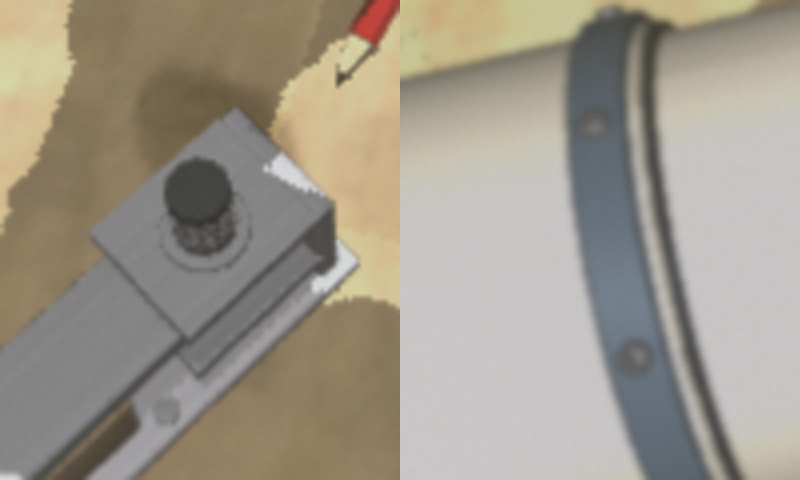

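The pin is home. In the scene view its collar lies flat on the fork at about (266,357), the head stands upright, and the gripper is well clear.

```bash
python3 -c "
from cell import manip
print(manip.hand_in())"
```

```text
the job is handed in; nothing more can be done
None
```

The longest pin is in the fork with its collar seated, both shorter pins were left in the stand, and the job was handed in at about 12 s; `hand_in()` returned no verdict.

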